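Hold the guide arm of the empty solder reel on its stop

TASK

One of the two solder-reel stands on the bench has run out: its spool is bare down to the core. Swing that stand's spring-loaded guide arm away from the spool, all the way round onto its stop, and finish while still holding it there with the gripper's fingers, so that a colleague can change the spool. Leave the other stand's arm, the spools and everything else on the bench as they are.

Things in the scene. Friction and masses are not known exactly. Their poses are not given: they have to be found in the camera images.
- stand_a: Fixed steel base plate 140 x 190 x 12 mm of a solder-reel stand; origin at the centre of its underside, x along the 140 mm, z up. Spindle (top at 72 mm) at (20, 45) mm, guide arm's pivot at (40, -50) mm. Beside the arm stand two 10 mm steel posts, 76 mm tall: rest post (spool side) and stop post. The two stands are mirror images; either may be on the left.
- stand_a_spindle (a point): Foot of the spindle of stand_a, on top of its base plate, 12 mm above the bench; the spool on that stand is centred here.
- stand_a_pivot (a point): Point on the upright hinge axis of stand_a's guide arm, 70 mm above the bench (top of the pivot cap: 84 mm).
- guide_a_pin (a point): Centre line of the upright black handle pin at the end of stand_a's guide arm, 110 mm above the bench. Round rod 16 mm across, 75 to 135 mm above the bench, free all round; below it a 20 mm collar, the aluminium arm (65 to 73 mm) and a white roller. It moves on a 90 mm radius about the pivot. The rest of the stand is below 85 mm.
- guide_a (a joint): Guide arm of stand_a, on an upright hinge at point stand_a_pivot. 0 rad = at rest, roller beside the spool; grows as the arm swings away from the spool (from above: anticlockwise) to 1.2 = on the stop post. A spring drives it back to 0: about 3 N at the pin at rest, 7 N at the stop; let go, it springs back.
- stand_b: Fixed steel base plate 140 x 190 x 12 mm of a solder-reel stand; origin at the centre of its underside, x along the 140 mm, z up. Spindle (top at 72 mm) at (20, -45) mm, guide arm's pivot at (40, 50) mm. Beside the arm stand two 10 mm steel posts, 76 mm tall: rest post (spool side) and stop post. The two stands are mirror images; either may be on the left.
- stand_b_spindle (a point): Foot of the spindle of stand_b, on top of its base plate, 12 mm above the bench; the spool on that stand is centred here.
- stand_b_pivot (a point): Point on the upright hinge axis of stand_b's guide arm, 70 mm above the bench (top of the pivot cap: 84 mm).
- guide_b_pin (a point): Centre line of the upright black handle pin at the end of stand_b's guide arm, 110 mm above the bench. Round rod 16 mm across, 75 to 135 mm above the bench, free all round; below it a 20 mm collar, the aluminium arm (65 to 73 mm) and a white roller. It moves on a 90 mm radius about the pivot. The rest of the stand is below 85 mm.
- guide_b (a joint): Guide arm of stand_b, on an upright hinge at point stand_b_pivot. 0 rad = at rest, roller beside the spool; grows as the arm swings away from the spool (from above: clockwise) to 1.2 = on the stop post. A spring drives it back to 0: about 3 N at the pin at rest, 7 N at the stop; let go, it springs back.
- spool_bare: Grey plastic spool, 50 mm tall, lower flange 64 mm and upper flange 40 mm across, EMPTY: only the bare 24 mm core between the flanges, no wire. It stands loose on the spindle of one of the two stands (which one varies). Origin at the centre of its underside, z up.
- spool_wound: Grey plastic spool, 50 mm tall, lower flange 64 mm and upper flange 40 mm across, FULL: wound with bright solder wire to 60 mm across, bulging out beyond the upper flange. It stands loose on the spindle of one of the two stands (which one varies). Origin at the centre of its underside, z up.
- spare_spool: Bystander: a spare full spool like spool_wound, standing loose on the bench behind the stands, not on any stand.
- screwdriver: Bystander: screwdriver, 160 mm, lying on the bench between the stands.
- cutters: Bystander: flush cutters with blue handles, 145 mm, lying on the bench between robot and stands.
- board: Bystander: small populated circuit board, 70 x 55 mm, 16 mm high, lying on the bench between robot and stands.
- flux_jar: Bystander: white jar, 44 mm across, 50 mm tall, behind the stands.
- parts_tray: Bystander: grey divided tray 100 x 140 x 25 mm, behind the stands.

How it is judged:
By the outcome, as a careful person would: the job done as asked, in the order asked, and still so for the second after the job is handed in, while the arm keeps its last pose, push and grip.
It also fails if it takes over 32 s, if anything falls off the work surface, if the arm or the gripper's body presses on something with over 40 N, if the wrist force passes 120 N, or if a joint passes its speed limit or range.

ROBOT

A 6-joint arm with a two-finger parallel gripper is mounted at the origin on the work surface. World frame = base frame: x ahead of the robot, y to its left, z up, the work surface at z = 0. Lengths are in mm, angles in rad, forces in N, time in s.
With the tool pointing down it reaches from about 350 to 850 mm from the base axis. Payload 8.1 kg.
Tool frame: the origin (TCP) lies midway between the tips of the shut fingers; the grasp point (between the pads) lies 19 mm behind it; z points along the fingers, y is the direction in which the jaws open and shut (so a half turn about z gives the same grasp; the last joint's range is limited). The gripper opens to 85 mm and grips with 20 to 120 N. Pads are 22 mm wide; open, the fingers measure 114 mm over their backs; the gripper's body (76 mm by 85 mm) begins 54 mm behind the grasp point. The pads swing forward as they close: fully open they stand 13 mm farther back than shut.
Start: joints at [-1.365, 0.13, 1.488, -0, 1.523, -0.085], TCP at [172.051, -574.807, 231.292] pointing down, gripper open.
Joint ranges: [-2.96, 2.96], [-0.89, 2.26], [0.02, 2.5], [-1.34, 4.48], [0, 2.73], [-2.66, 2.66]. Speed limits (rad/s): [2.39, 2.39, 2.79, 3.14, 3.14, 3.14].

INTERFACE

Orientations are given as a rotation vector (axis times angle).
In Python, from workcell import env, monitor, viewer gives the robot as it stands. Calls block until the motion is done:
- env.move_to(position, orientation): joint-space move of the TCP to a pose.
- env.movel(position, speed=150, rotation=None, contact_N=None): straight line of the TCP; rotation=None keeps the orientation; speed is the mean speed in mm/s. With contact_N (N) it stops when the force on the tool has changed by that much, and returns True; else False.
- env.move_j(angles): joint-space move.
- env.command_gripper(opening, effort=None): opening from 0.0 (shut) to 1.0 (fully open); effort is the grip in N (None keeps the last); returns when the fingers have stopped.
- env.sleep(seconds).
- env.ik(position, orientation): joint angles nearest the present ones, or None.
- monitor.state(): the state.
- viewer.grab_frame(name): name is "side" or "top"; returns (picture, depth): 420x560x3 uint8, red, green, blue; 420x560 float32, mm along the optical axis (not along the pixel's ray), 0 where there is no reading.
- viewer.get_calibration(name): a dict with "fx", "fy", "cx", "cy" (pixels), "k1" (the pictures are not rectified: a ray, as slopes to the right and down, at radius r is drawn at 1 + k1 r^2 times it, then the intrinsics apply), "position" and "rotation" of the camera in the world. Camera axes: x right, y down, z forward; pixel columns grow to the right and rows downward; lengths in mm; the calibration is good to about 2 mm. A picture is of the moment at which its call begins. get_calibration takes no time and is no camera call.
A pose or a line that the arm cannot do raises env.MotionError and nothing moves.
- env.close_job(): hands the job in, once; it reports no verdict.
The state is a dict: "time_s": time; "joints": joint angles; "dq": joint speeds; "joint_torque": joint torques, N m; "ee_pos": TCP position; "tool_rot": TCP orientation; "wrist_force": force on the tool from outside, world axes, zero at the start; "ft_torque": the same for the moment, N m; "finger_gap": opening from 0.0 (shut) to 1.0 (fully open).
Only numpy, scipy, OpenCV 4.12 (cv2) and the standard library are available. Lean on these libraries where they do the work, as an engineer would, in place of code of your own. Each camera call takes 0.05 s, during which the arm holds its last target. There are 200 camera calls.

## Working session

There is one attempt and no reset: what is moved stays moved. The work goes in short steps, each a Python script; the robot and the scene stay as the last script left them, time stands still between calls to the robot, and variables do not carry over. Pictures are saved under pics/ and viewed, on a budget of 10 in all, crops included, one or two more only if the job needs it, and the job is handed in when it is done.

```bash
mkdir -p pics; ls; python3 - <<'E'
from workcell import env, monitor, viewer
import cv2,numpy as np
for n in ("top","side"):
    p,d=viewer.grab_frame(n); cv2.imwrite(f"pics/{n}0.png",p[:,:,::-1]); np.savez(f"{n}0.npz",p=p,d=d)
    print(n,viewer.get_calibration(n),(d>0).mean())
print(monitor.state())
E
```

```text
pics
top {'fx': 427.6316811718258, 'fy': 427.6316811718258, 'cx': 275.15715026362784, 'cy': 209.09739038685413, 'k1': -0.13757060221049464, 'position': array([ 340.21450406,   25.77303223, 1051.06077352]), 'rotation': array([-2.1147438 ,  2.09396536, -0.23582395])} 0.9960204081632653
side {'fx': 454.4414893879466, 'fy': 454.4414893879466, 'cx': 274.2429273599107, 'cy': 203.94855859107514, 'k1': -0.15185807599238701, 'position': array([515.06313741, 678.80851583, 553.07714904]), 'rotation': array([-0.02452245,  2.72867184, -1.48362934])} 0.9958801020408163
{'time_s': 0.1, 'joints': array([-1.36539740e+00,  1.31107876e-01,  1.48918099e+00, -2.21816742e-06,
        1.52300459e+00, -8.54182638e-02]), 'dq': array([ 0.00022362, -0.00177389, -0.00295618,  0.00022606,  0.00053911,
       -0.00105035]), 'joint_torque': array([ 3.74664469e-04, -5.70951426e+01, -5.01941156e+01, -2.83935005e-04,
        8.20744608e-03, -1.73112579e-05]), 'ee_pos': array([ 171.94850911, -574.3097477 ,  230.33022715]), 'tool_rot': array([-3.10675902e+00, -4.54960683e-01,  1.63560515e-04]), 'wrist_force': array([ 0.31295723,  0.11384225, -0.06168984]), 'ft_torque': array([-0.01333157, -0.06018248,  0.04107163]), 'finger_gap': 0.9959796129135153}
```

View pics/top0.png

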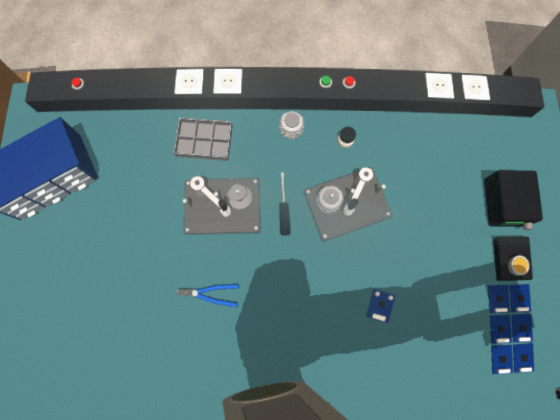

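View pics/side0.png

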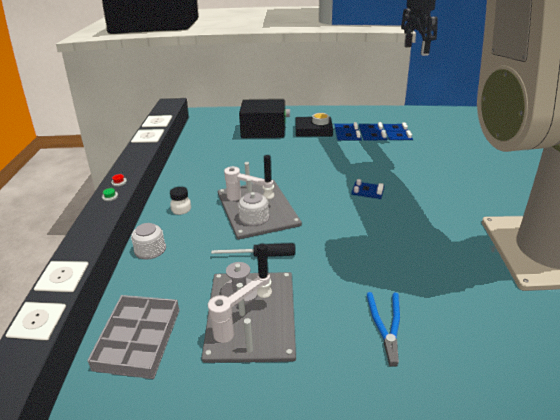

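The bare spool is on the image-left stand (y>0). In the top view its pivot is at about (197,183), its pin at about (226,210) and its bare grey spool at (238,196). The right stand's spool is wound. The left stand's pivot lies at +x, +y of its spindle, so it is stand_b and opens clockwise. Next I'll measure it.

```bash
cat > h.py <<'E'
import numpy as np, cv2
from scipy.spatial.transform import Rotation as R
from workcell import env, monitor, viewer
def ray(n,u,v):
    c=viewer.get_calibration(n); K=np.array([[c['fx'],0,c['cx']],[0,c['fy'],c['cy']],[0,0,1]])
    q=cv2.undistortPoints(np.array([[[u,v]]],float),K,np.array([c['k1'],0,0,0.]))[0,0]
    M=R.from_rotvec(c['rotation']).as_matrix()
    return c['position'],M@[q[0],q[1],1]
def onz(n,u,v,z):
    p,d=ray(n,u,v); return p+d*(z-p[2])/d[2]
def pt(n,u,v,depth):
    p,d=ray(n,u,v); return p+d*depth
E
python3 - <<'E'
from h import *
for n,(x0,y0,x1,y1) in dict(top=(175,165,270,245),side=(195,230,305,365)).items():
    f=np.load(f"{n}0.npz"); p,d=f['p'],f['d']
    hs=np.zeros(d.shape)
    for v in range(y0,y1):
        for u in range(x0,x1):
            hs[v,u]=pt(n,u,v,d[v,u])[2]
    g=p.max(2).astype(int)
    def blobs(name,m):
        k,l,s,c=cv2.connectedComponentsWithStats(m.astype(np.uint8))
        for i in range(1,k):
            if s[i,4]>8: print(n,name,s[i],c[i].round(1),'z',np.median(hs[l==i]).round(),'xy',onz(n,*c[i],np.median(hs[l==i])).round(1))
    roi=hs>-1e3; roi&=False; roi[y0:y1,x0:x1]=True
    blobs('dark',roi&(g<45)); blobs('high>115',roi&(hs>115)); blobs('white',roi&(p.min(2)>190)); blobs('z 78-92',roi&(hs>78)&(hs<92))
    s=5
    cv2.imwrite(f"pics/{n}_c.png",cv2.resize(p[y0:y1,x0:x1,::-1],None,fx=s if n=='top' else 4,fy=s if n=='top' else 4,interpolation=cv2.INTER_CUBIC))
E
```

```text
Traceback (most recent call last):
  File "h.py", line 12, in pt
    p,d=ray(n,u,v); return p+d*depth
        ~~~^^^^^^^
  File "h.py", line 5, in ray
    c=viewer.get_calibration(n); K=np.array([[c['fx'],0,c['cx']],[0,c['fy'],c['cy']],[0,0,1]])
ValueError: time passes only in moves, steps and waits
```

Too many calibration calls, so I'll cache it.

```bash
sed -i "s/^def ray/CAL={n:viewer.get_calibration(n) for n in ('top','side')}\ndef ray/; s/c=viewer.get_calibration(n); K/c=CAL[n]; K/" h.py
cat > m.py <<'E'
from h import *
for n,(x0,y0,x1,y1) in dict(top=(175,165,270,245),side=(195,230,305,365)).items():
    f=np.load(f"{n}0.npz"); p,d=f['p'],f['d']
    hs=np.zeros(d.shape)
    for v in range(y0,y1):
        for u in range(x0,x1):
            hs[v,u]=pt(n,u,v,d[v,u])[2]
    g=p.max(2).astype(int)
    def blobs(name,m):
        k,l,s,c=cv2.connectedComponentsWithStats(m.astype(np.uint8))
        for i in range(1,k):
            if s[i,4]>8: print(n,name,s[i],c[i].round(1),'z',np.median(hs[l==i]).round(),'xy',onz(n,*c[i],np.median(hs[l==i])).round(1))
    roi=np.zeros(d.shape,bool); roi[y0:y1,x0:x1]=True
    blobs('dark',roi&(g<45)); blobs('high>115',roi&(hs>115)); blobs('white',roi&(p.min(2)>190)); blobs('z 78-92',roi&(hs>78)&(hs<92))
    s=5 if n=='top' else 4
    cv2.imwrite(f"pics/{n}_c.png",cv2.resize(p[y0:y1,x0:x1,::-1],None,fx=s,fy=s,interpolation=cv2.INTER_CUBIC))
E
python3 m.py
```

```text
top high>115 [218 200   8   8  50] [221.8 203.5] z 133.0 xy [559.1 143.8 133.4]
top white [190 177  29  29 236] [203.5 188.9] z 77.0 xy [607.6 196.1  77. ]
top white [220 207  10   9  32] [225.2 211.8] z 66.0 xy [554.9 143.7  66. ]
top z 78-92 [190 177  14  13 135] [196.8 183.1] z 81.0 xy [620.8 212.2  80.9]
top z 78-92 [221 206   7   6  11] [224.9 209.3] z 84.0 xy [557.  142.5  84.3]
side dark [254 246  41  32 394] [267.3 258.6] z 94.0 xy [553.9 127.6  93.8]
side high>115 [257 243  11  16 153] [261.9 250.2] z 128.0 xy [559.8 149.6 128.4]
side white [212 249  40   4  65] [231.4 250.3] z 14.0 xy [629.9   8.   14.1]
side white [235 264   5   3  12] [237.2 264.9] z 71.0 xy [604.3 116.1  70.6]
side white [208 275  62  37 476] [232.1 296.6] z 75.0 xy [604.  193.8  75.4]
side white [262 280   9   7  19] [267.2 283.9] z 62.0 xy [554.1 151.   61.5]
side white [237 283   6   4  17] [239.4 284.5] z 74.0 xy [595.9 165.8  73.6]
side white [263 290   8   7  28] [267.1 293.2] z 43.0 xy [554.7 152.4  42.6]
side white [244 319   6   4  22] [246.7 320.5] z 75.0 xy [578.5 240.5  74.8]
side white [287 349   4   4  12] [288.7 350.8] z 12.0 xy [520.  242.4  12.1]
side white [206 351   5   3  12] [208.2 351.9] z 13.0 xy [639.2 247.6  12.9]
side z 78-92 [258 268  11   9  71] [262.9 272.3] z 85.0 xy [560.1 149.8  84.6]
side z 78-92 [208 296  23  17 273] [218.6 303.9] z 80.0 xy [621.2 213.5  79.7]
```

View pics/top_c.png

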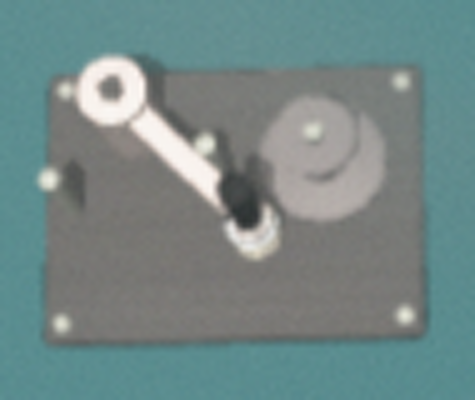

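View pics/side_c.png

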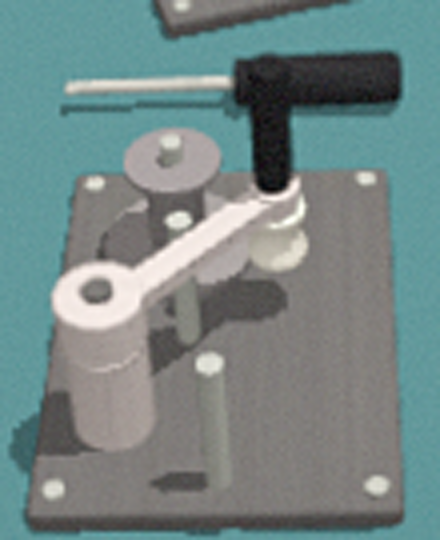

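Both views agree. The pin is at about (559,144), with its top at z≈133, and the pivot is at (621,213). That gives a 92 mm radius against the stated 90. The stop post is at (578,240), which fits the pin ending near (537,245). The bare spool is confirmed on stand_b. Next: plan the IK and grasp the pin.

```bash
cat >> h.py <<'E'
PIV=np.array([621.,212.8]); PIN=np.array([559.2,144.2])
PH0=np.arctan2(*(PIN-PIV)[::-1])
def arc(th,z=95.,r=90.):   # pose with the jaws along the tangent, tool down
    ph=PH0-th; a=ph+np.pi/2+FL
    y=np.array([np.cos(a),np.sin(a),0]); zz=np.array([0,0,-1.]); x=np.cross(y,zz)
    return np.r_[PIV+r*np.array([np.cos(ph),np.sin(ph)]),z], R.from_matrix(np.c_[x,y,zz]).as_rotvec()
FL=0.
E
python3 - <<'E'
import h; from h import *
print(np.degrees(PH0))
for fl in (0,np.pi):
    h.FL=fl
    for th in (0.02,.6,1.25):
        p,o=arc(th); q=env.ik(p,o); print(fl,th,p.round(),None if q is None else np.round(q,2))
E
```

```text
-132.0148871577345
0 0.02 [559. 147.  95.] [ 0.17  0.18  1.69 -0.    1.27  0.92]
0 0.6 [534. 192.  95.] [0.25 0.15 1.72 0.   1.27 1.59]
0 1.25 [539. 249.  95.] [ 0.35  0.22  1.65 -0.    1.28  2.33]
3.141592653589793 0.02 [559. 147.  95.] [ 0.17  0.18  1.69 -0.    1.27 -2.22]
3.141592653589793 0.6 [534. 192.  95.] [ 0.25  0.15  1.72 -0.    1.27 -1.55]
3.141592653589793 1.25 [539. 249.  95.] [ 0.35  0.22  1.65 -0.    1.28 -0.81]
```

```bash
python3 - <<'E'
from h import *
p,o=arc(0.02,z=190.); env.move_to(p,o)
c=env.movel(arc(0.02)[0],speed=100,contact_N=8); s=monitor.state()
print('contact',c,s['ee_pos'].round(1),s['wrist_force'].round(1))
if not c:
    env.command_gripper(0.0,effort=60); s=monitor.state()
    print(s['finger_gap']*85,s['wrist_force'].round(1),s['time_s'])
    p,d=viewer.grab_frame("side"); cv2.imwrite("pics/side1.png",cv2.resize(p[150:400,150:400,::-1],None,fx=2,fy=2))
E
```

```text
contact False [560.1 147.3  96. ] [-0.4  0.1 -0.2]
14.342935209159428 [ 0.  -3.2  1.8] 4.7333
```

View pics/side1.png

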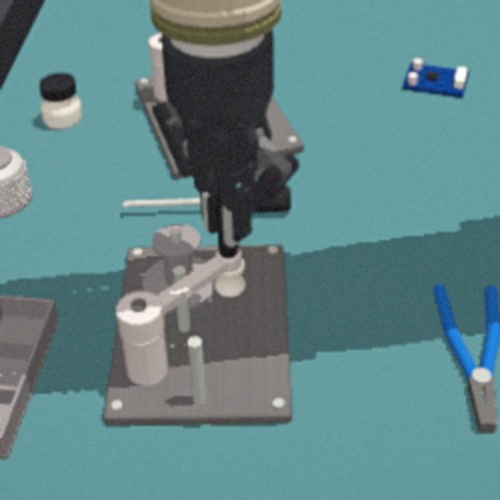

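The fingers hold the pin at crop (228,240), with a gap of about 15 mm. Next I'll swing it in arc steps and watch the tangential and radial force.

```bash
python3 - <<'E'
from h import *
def rep(th):
    s=monitor.state(); v=s['ee_pos'][:2]-PIV; r=np.linalg.norm(v); e=v/r; t=np.array([e[1],-e[0]])
    f=s['wrist_force']; ang=PH0-np.arctan2(v[1],v[0]); ang=(ang+np.pi)%(2*np.pi)-np.pi
    ft,fr=-f[:2]@t,f[:2]@e
    print(round(th,3),'ang',ang.round(3),'r',r.round(1),'Ftan',ft.round(1),'Frad',fr.round(1),'Fz',f[2].round(1),'gap',(s['finger_gap']*85).round(1),s['time_s']); return ft,fr
for th in list(np.arange(.12,1.11,.11))+list(np.arange(1.13,1.30,.02)):
    p,o=arc(th); env.movel(p,speed=60,rotation=o); ft,fr=rep(th)
    if abs(fr)>20 or ft>16: break
for n in ("top","side"):
    p,d=viewer.grab_frame(n); np.savez(f"{n}2.npz",p=p,d=d)
    cv2.imwrite(f"pics/{n}2.png",cv2.resize(p[150:400,150:400,::-1],None,fx=2,fy=2))
E
```

```text
Traceback (most recent call last):
AttributeError: 'float' object has no attribute 'round'
```

```bash
cat > sw.py <<'E'
from h import *
def rep(th):
    s=monitor.state(); v=s['ee_pos'][:2]-PIV; r=np.linalg.norm(v); e=v/r; t=np.array([e[1],-e[0]])
    f=s['wrist_force']; ang=PH0-np.arctan2(v[1],v[0]); ang=(ang+np.pi)%(2*np.pi)-np.pi
    ft,fr=-f[:2]@t,f[:2]@e
    print('th %.3f ang %.3f r %.1f Ftan %.1f Frad %.1f Fz %.1f gap %.1f t %.2f'%(th,ang,r,ft,fr,f[2],s['finger_gap']*85,s['time_s'])); return ft,fr
E
python3 - <<'E'
from sw import *
for th in list(np.arange(.23,1.12,.11))+list(np.arange(1.13,1.30,.02)):
    p,o=arc(th); env.movel(p,speed=60,rotation=o); ft,fr=rep(th)
    if abs(fr)>20 or ft>16: break
for n in ("top","side"):
    p,d=viewer.grab_frame(n); np.savez(f"{n}2.npz",p=p,d=d)
    cv2.imwrite(f"pics/{n}2.png",cv2.resize(p[150:400,150:400,::-1],None,fx=2,fy=2))
E
```

```text
th 0.230 ang 0.224 r 89.8 Ftan 4.7 Frad 1.4 Fz 4.4 gap 14.7 t 5.40
th 0.340 ang 0.335 r 89.7 Ftan 4.4 Frad 0.8 Fz 4.8 gap 14.2 t 5.72
th 0.450 ang 0.445 r 89.6 Ftan 5.6 Frad -0.1 Fz 5.0 gap 14.4 t 6.03
th 0.560 ang 0.553 r 89.5 Ftan 6.1 Frad -2.7 Fz 5.3 gap 14.4 t 6.35
th 0.670 ang 0.663 r 89.4 Ftan 5.2 Frad -2.5 Fz 5.6 gap 14.6 t 6.67
th 0.780 ang 0.772 r 89.3 Ftan 6.6 Frad -2.5 Fz 4.9 gap 14.5 t 6.98
th 0.890 ang 0.881 r 89.2 Ftan 5.7 Frad -2.9 Fz 4.5 gap 14.3 t 7.30
th 1.000 ang 0.991 r 89.1 Ftan 6.5 Frad -3.2 Fz 5.9 gap 14.3 t 7.62
th 1.110 ang 1.101 r 88.9 Ftan 5.6 Frad -5.5 Fz 5.9 gap 14.2 t 7.93
th 1.130 ang 1.118 r 88.9 Ftan 7.2 Frad -5.1 Fz 5.9 gap 14.5 t 8.18
th 1.150 ang 1.138 r 88.9 Ftan 7.2 Frad -5.3 Fz 6.0 gap 14.2 t 8.43
th 1.170 ang 1.158 r 88.9 Ftan 7.1 Frad -4.9 Fz 6.5 gap 14.2 t 8.68
th 1.190 ang 1.178 r 88.9 Ftan 5.4 Frad -5.5 Fz 6.6 gap 14.4 t 8.93
th 1.210 ang 1.193 r 88.9 Ftan 9.6 Frad -3.8 Fz 7.7 gap 14.1 t 9.18
th 1.230 ang 1.197 r 88.9 Ftan 16.5 Frad -2.5 Fz 11.8 gap 14.2 t 9.43
```

View pics/side2.png

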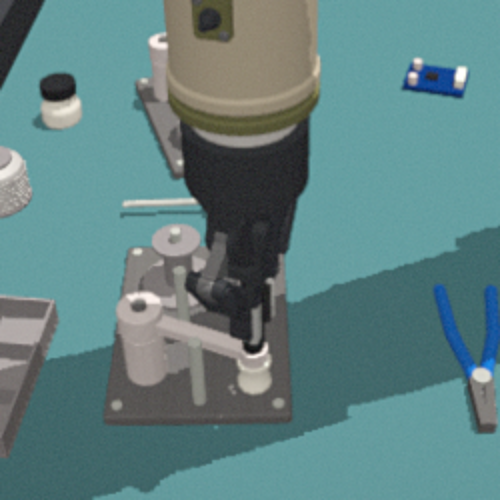

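The arm now lies against the stop post (crop about (190,335)), with the pin in the fingers at (252,330). The tangential force rose sharply at 1.197 rad, as it should at the stop. I'll let it settle, re-check, compare the bystanders, and hand in.

```bash
python3 - <<'E'
from sw import *
env.sleep(1.0); ft,fr=rep(1.23)
a=np.load("top0.npz")['p']; b,_=viewer.grab_frame("top")
for k,(x0,y0,x1,y1) in dict(wound_stand=(305,160,395,240),driver=(275,170,295,238),spare=(278,105,306,140),jar=(335,122,358,148),tray=(170,115,235,163),cutters=(172,280,215,308),bare=(236,180,256,215)).items():
    print(k,np.abs(a[y0:y1,x0:x1].astype(int)-b[y0:y1,x0:x1]).mean().round(1))
if 9<ft<30: env.close_job(); print('closed')
cv2.imwrite("pics/top3.png",cv2.resize(b[100:320,150:420,::-1],None,fx=2.5,fy=2.5))
E
```

```text
th 1.230 ang 1.197 r 88.9 Ftan 16.9 Frad -3.8 Fz 12.9 gap 14.4 t 10.53
wound_stand 6.4
driver 6.3
spare 7.2
jar 5.7
tray 14.5
cutters 41.8
bare 9.5
the job is handed in; nothing more can be done
closed
```

View pics/top3.png

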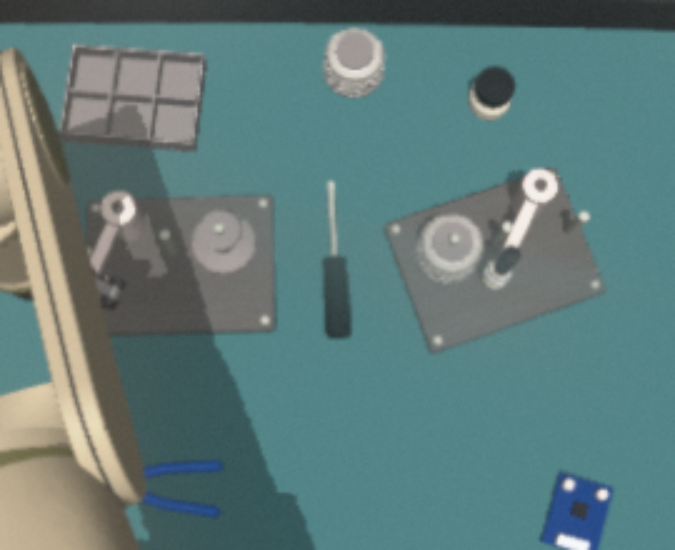

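The bare spool was on stand_b (the left one, y > 0). I gripped that guide arm's handle pin, swung it clockwise onto the stop post and handed the job in still holding it there, at about 10.5 s.

**On the stop:** the measured swing was 1.197 rad against the 1.2 given for the stop. The tangential force jumped from about 6 N to 17 N there and held steady through a one-second wait. The side picture shows the arm lying against the stop post. The finger gap stayed at about 14 mm on the 16 mm pin, so it read slightly low.

**Left alone:** in the last top picture stand_a's arm, both spools, the screwdriver, spare spool, flux jar and board look unmoved. The before-and-after differences were larger for the parts tray (shadow) and the cutters (partly hidden by the arm). I judged those two by eye and neither looked moved. Part of the cutters is hidden in that picture, so I checked only their handles there.

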